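Let a tin out of the gravity dispenser

TASK

Of the two tin dispensers on the counter, work the wider one: press its lever pad down with the fingertips and hold it until the lid has lifted and the tin has rolled out into the tray, then ease the lever all the way back up so that the lid shuts gently without slamming. Leave the tin lying in the tray, touch neither tin nor lid with the robot, never pick anything up, and leave the narrower dispenser and everything else on the counter alone.

Things in the scene. Friction and masses are not known exactly. Their poses are not given: they have to be found in the camera images.
- wide_dispenser: The wider of two tin dispensers, alike but for width: a plywood chute 137 mm wide over its sides, fixed to the counter. Origin on the counter; +x runs along the chute from the lever towards the tray, z up. The box, 155 mm high and open on top, spans x = -105 to +70 mm; an open tray goes on from there to a stop board at x = 205 mm
- wide_pivot (a point): Middle of the wider lever's pivot shaft, which lies along the dispenser's y at x = -20, z = 172 mm in its frame. From it to the pad's top face centre is about 130 mm
- wide_pad (a point): Steel press pad on the end of the wider dispenser's lever, 44 (x) by 60 (y) by 8 mm, overhanging the back of the box, free space below. This point: centre of its top face; its axes are the lever's, level and parallel to the dispenser's at rest. At rest 220 mm above the counter, outer end raised 0.3 rad; fully pressed 77 mm lower, tilted 0.3 rad the other way. Springs back when let go; pressing takes about 3 N at first, 8 N at the bottom
- wide_lever (a joint): Turn of the wider dispenser's lever (rad): 0 at rest (up), 0.6 against its lower stop. A link rod couples it to the lid
- wide_lid (a joint): Turn of the wider dispenser's lid (rad): 0 shut (hanging upright), about 1.3 fully lifted. It follows the lever at roughly 2.2 times its turn, both ways; if the lever is let go it slams; with the pad rising at 60 mm/s or slower it shuts gently. A tin passes below it from about 1.1 on
- wide_lid_edge (a point): The wider dispenser's lid: an upright aluminium flap 113 mm wide and 80 mm high closing the mouth between box and tray, hinged along its upper edge at x = 60, z = 155 mm in the dispenser's frame, swinging out towards the tray. This point: the middle of its lower edge
- wide_tin: Tin lying on its side across the wider chute, 105 mm long, 73 mm in diameter, paper round it and bare steel ends; at first it rests against the inside of the lid. Origin at its centre, y along its length. Box and tray share one floor, falling at 0.19 rad towards the stop board, so with the lid lifted it rolls out by itself in about a second and lies against the stop, x about 167 mm in the dispenser's frame
- narrow_dispenser: The narrower of two tin dispensers, alike but for width: a plywood chute 92 mm wide over its sides, fixed to the counter. Origin on the counter; +x runs along the chute from the lever towards the tray, z up. The box, 155 mm high and open on top, spans x = -105 to +70 mm; an open tray goes on from there to a stop board at x = 205 mm
- narrow_pivot (a point): Middle of the narrower lever's pivot shaft, which lies along the dispenser's y at x = -20, z = 172 mm in its frame. From it to the pad's top face centre is about 130 mm
- narrow_pad (a point): Steel press pad on the end of the narrower dispenser's lever, 44 (x) by 60 (y) by 8 mm, overhanging the back of the box, free space below. This point: centre of its top face; its axes are the lever's, level and parallel to the dispenser's at rest. At rest 220 mm above the counter, outer end raised 0.3 rad; fully pressed 77 mm lower, tilted 0.3 rad the other way. Springs back when let go; pressing takes about 3 N at first, 8 N at the bottom
- narrow_lever (a joint): Turn of the narrower dispenser's lever (rad): 0 at rest (up), 0.6 against its lower stop. A link rod couples it to the lid
- narrow_lid (a joint): Turn of the narrower dispenser's lid (rad): 0 shut (hanging upright), about 1.3 fully lifted. It follows the lever at roughly 2.2 times its turn, both ways; if the lever is let go it slams; with the pad rising at 60 mm/s or slower it shuts gently. A tin passes below it from about 1.1 on
- narrow_lid_edge (a point): The narrower dispenser's lid: an upright aluminium flap 68 mm wide and 80 mm high closing the mouth between box and tray, hinged along its upper edge at x = 60, z = 155 mm in the dispenser's frame, swinging out towards the tray. This point: the middle of its lower edge
- narrow_tin: Tin lying on its side across the narrower chute, 60 mm long, 73 mm in diameter, paper round it and bare steel ends; at first it rests against the inside of the lid. Origin at its centre, y along its length. Box and tray share one floor, falling at 0.19 rad towards the stop board, so with the lid lifted it rolls out by itself in about a second and lies against the stop, x about 167 mm in the dispenser's frame
- jam_jar: Bystander: amber jar 54 mm wide, 75 mm high; origin under its centre
- cheese: Bystander: pale round cheese, 98 mm across, 36 mm high; origin under its centre
- cheese_top: Bystander: brown round cheese, 94 mm across, 34 mm high; origin under its centre
- spoon: Bystander: wooden spoon 240 mm long lying along its x; origin on the counter
- bowl: Bystander: white bowl 120 mm across, 50 mm high; origin under its centre
- oil_bottle: Bystander: green bottle 66 mm wide, 230 mm high; origin under its centre
- mustard_jar: Bystander: white jar 60 mm wide, 85 mm high; origin under its centre
Things that resemble listed ones, but are neither listed nor needed, are in the scene too. Leave any green look-alike of the wide_tin alone. What is shaped like the narrow_tin but pink is not meant.

How it is judged:
By the outcome, as a careful person would: the job done as asked, in the order asked, and still so for the second after the job is handed in, with the robot touching nothing.
It also fails if it takes over 40 s, if anything falls off the work surface, if the arm or the gripper's body presses on something with over 40 N, if the wrist force passes 120 N, or if a joint passes its speed limit or range.

ROBOT

A 6-joint arm with a two-finger parallel gripper is mounted at the origin on the work surface. World frame = base frame: x ahead of the robot, y to its left, z up, the work surface at z = 0. Lengths are in m, angles in rad, forces in N, time in s.
With the tool pointing down it reaches from about 0.25 to 0.775 m from the base axis. Payload 4 kg.
Tool frame: the origin (TCP) lies midway between the tips of the shut fingers; the grasp point (between the pads) lies 19 mm behind it; z points along the fingers, y is the direction in which the jaws open and shut (so a half turn about z gives the same grasp; the last joint's range is limited). The gripper opens to 94 mm and grips with 3 to 60 N. Pads are 16 mm wide; open, the fingers measure 119 mm over their backs; the gripper's body (75 mm by 177 mm) begins 78 mm behind the grasp point.
Start: joints at [-1.449, 0.087, 1.371, -0, 1.684, -0.103], TCP at [0.123, -0.536, 0.206] pointing down, gripper open.
Joint ranges: [-3.1, 3.1], [-0.76, 2.03], [0.27, 2.55], [-1.08, 4.22], [0.17, 2.65], [-2.57, 2.57]. Speed limits (rad/s): [2.79, 2.79, 3.14, 3.14, 3.14, 3.14].

INTERFACE

Orientations are given as [roll, pitch, yaw] about the fixed x, y, z axes, in that order (R = Rz(yaw) Ry(pitch) Rx(roll)).
In Python, from bench import robot gives the robot as it stands.
- The arm moves only by the tool servo_tool, never from a script. Its argument "rows" is a list of rows, each a list of 2 entries, a list of its own where there are three numbers: the shift along the tool's x, y, z normalised to -1 to 1, where 1 is 0.08 m, then the turn about the tool's z normalised to -1 to 1, where 1 is pi/2 rad. A call has 1 to 12 rows; each row is the pose to reach, as a shift and turn from the pose commanded when the call began, along the tool's axes at that moment; what a row does not reach only later rows make up. A row lasts 1/12 s, in which the tool goes at most 41.7 mm and 7.16 degrees, less where a joint would pass 70% of its speed; a pose out of reach is approached as far as the arm can. A call with a number of a shift or a turn outside -1 to 1 is refused whole. A call with a gripper value outside its range is refused whole. "grip" is the closure, from -1 (fully open) to 1 (shut), set as the call begins (left out, the last holds). The fingers move at their own pace and stop on an object; the grip force is fixed at half the most. Time passes only in rows, so rows that repeat a pose let the fingers close. It gives the time, the measured TCP pose, the force and the opening at its end, in the units of the state.
- robot.get_obs(): the state, without advancing time (a new reading comes with each control period).
- robot.snapshot(name): name is "scene" or "top"; returns a dict with "pixels" (400x640x3 uint8, red, green, blue), "camera_matrix" (3x3 intrinsics, pixels), "world_from_camera" (4x4, takes a point from camera to world coordinates). Camera axes: x right, y down, z forward; pixel columns grow to the right and rows downward; lengths in m; the calibration is good to about 2 mm. A picture is of the moment at which its call begins. There is no depth.
- robot.close_job(): hands the job in, once; it reports no verdict.
The state is a dict: "time": time; "joint_positions": joint angles; "qvel": joint speeds; "joint_torque": joint torques, N m; "tool_pos": TCP position; "ee_rot": TCP orientation; "wrist_force": force on the tool from outside, world axes, zero at the start; "wrist_torque": the same for the moment, N m; "width": finger opening in m.
Only numpy, scipy, OpenCV 4.12 (cv2) and the standard library are available. Lean on these libraries where they do the work, as an engineer would, in place of code of your own. Each camera call takes 0.05 s, during which the arm holds its last target.

## Working session

There is one attempt and no reset: what is moved stays moved. The work goes in short steps, Python scripts to look and compute and a tool call to move; the robot and the scene stay as the last step left them, time stands still between calls to the robot, and variables do not carry over. Pictures are saved under pics/ and viewed, and the job is handed in when it is done.

Besides the shell and the picture viewer there is one more tool, called after "Emit:" in YAML: its name, and indented under it one key for each argument. servo_tool: Moves the arm, as the interface text tells. Its arguments: {"type":"object","properties":{"rows":{"type":"array"},"grip":{"type":"number"}},"required":["rows"]}

```bash
mkdir -p pics; ls
python3 - <<'E'
from bench import robot
import cv2,json,numpy as np
o=robot.get_obs()
for k in('time','tool_pos','ee_rot','wrist_force','width'):print(k,o[k])
for n in('scene','top'):
    s=robot.snapshot(n)
    cv2.imwrite(f'pics/{n}0.png',s['pixels'][:,:,::-1])
    np.savez(f'{n}.npz',K=s['camera_matrix'],T=s['world_from_camera'])
    print(np.array(s['camera_matrix']).round(1),np.array(s['world_from_camera']).round(3))
E
```

```text
pics
time 0.0
tool_pos [ 0.12253354 -0.53564039  0.20433943]
ee_rot [-3.13947744e+00 -2.30211866e-04  2.24800723e-01]
wrist_force [-0.7741525   0.24132825  0.44650966]
width 0.09424944289076181
[[373.2   0.  319. ]
 [  0.  373.2 203.3]
 [  0.    0.    1. ]] [[-0.051  0.764 -0.644  1.292]
 [ 0.999  0.051 -0.018 -0.002]
 [ 0.019 -0.644 -0.765  0.949]
 [ 0.     0.     0.     1.   ]]
[[367.7   0.  319.5]
 [  0.  367.7 197.2]
 [  0.    0.    1. ]] [[ 0.028 -0.99   0.14   0.447]
 [-1.    -0.029 -0.008  0.006]
 [ 0.012 -0.14  -0.99   1.198]
 [ 0.     0.     0.     1.   ]]
```

View pics/scene0.png

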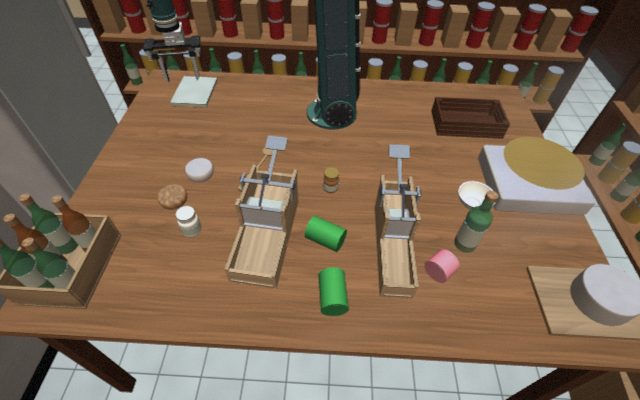

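View pics/top0.png

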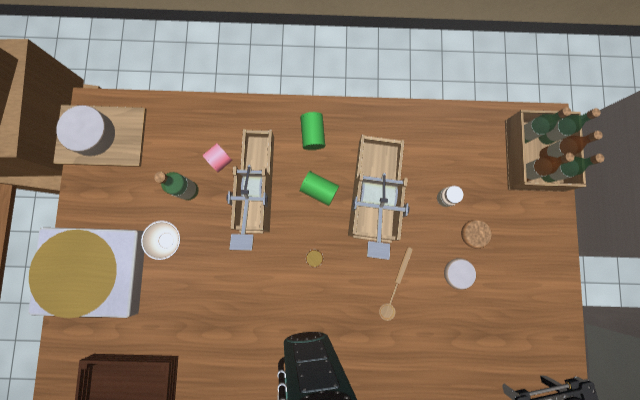

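The scene view shows the wide dispenser at about (265,220), with its pad at (276,143). In the top view its box is at (380,190) and its pad at (378,250). The possible mix-up is the narrow dispenser, at scene (398,235) with its pad at (399,151) and top (252,180) with its pad at (241,242). I'll check the pads and measure both.

```bash
cat > h.py <<'E'
import numpy as np,cv2
C={n:np.load(n+'.npz') for n in('scene','top')}
def ray(n,p):
    K,T=C[n]['K'],C[n]['T']
    d=T[:3,:3]@np.linalg.inv(K)@[p[0],p[1],1.]
    return T[:3,3],d/np.linalg.norm(d)
def plane(n,p,z):
    o,d=ray(n,p);return o+d*(z-o[2])/d[2]
def tri(ps,pt):
    A=np.zeros((3,3));b=np.zeros(3)
    R=[ray('scene',ps),ray('top',pt)]
    for o,d in R:
        M=np.eye(3)-np.outer(d,d);A+=M;b+=M@o
    x=np.linalg.solve(A,b)
    return x,[np.linalg.norm(np.cross(x-o,d)) for o,d in R]
def proj(n,X):
    K,T=C[n]['K'],C[n]['T']
    q=K@(T[:3,:3].T@(np.array(X)-T[:3,3]));return q[:2]/q[2]
E
python3 - <<'E'
import cv2,numpy as np
a=cv2.imread('pics/scene0.png')[125:290,220:310]
b=cv2.imread('pics/top0.png')[130:270,335:425]
a=cv2.resize(a,None,fx=3.5,fy=3.5,interpolation=cv2.INTER_CUBIC);b=cv2.resize(b,(int(90*4.1),int(140*4.1)),interpolation=cv2.INTER_CUBIC)
h=max(a.shape[0],b.shape[0]);o=np.zeros((h,a.shape[1]+b.shape[1],3),'u1')
o[:a.shape[0],:a.shape[1]]=a;o[:b.shape[0],a.shape[1]:]=b
print(o.shape);cv2.imwrite('pics/crop.png',o)
# pad masks
for n,r in(('scene',(130,155,262,292)),('top',(238,262,362,396))):
    im=cv2.imread(f'pics/{n}0.png');c=im[r[0]:r[1],r[2]:r[3]].astype(int)
    m=((c[...,0]-c[...,2])>0).astype('u1')
    for row in m: print(''.join('#' if v else '.' for v in row))
E
```

```text
(578, 683, 3)
..............................
..............................
..............................
..............................
..............................
..............................
......#######.................
......################........
......###################.....
.....####################.....
.....####################.....
.....###################......
.....###################......
....####################......
....####################......
....####################......
....###################.......
....###################.......
............###########.......
............###......#........
............###...............
...........###................
...........###................
...........###................
...........###................
................###...............
................###...............
...............####...............
...............####...............
......#############...............
......###############.............
......######################......
......######################......
......######################......
......######################......
......######################......
......######################......
......######################......
......######################......
......######################......
......######################......
......######################......
......######################......
......######################......
...........################.......
...................########.......
..................................
..................................
..................................
```

View pics/crop.png

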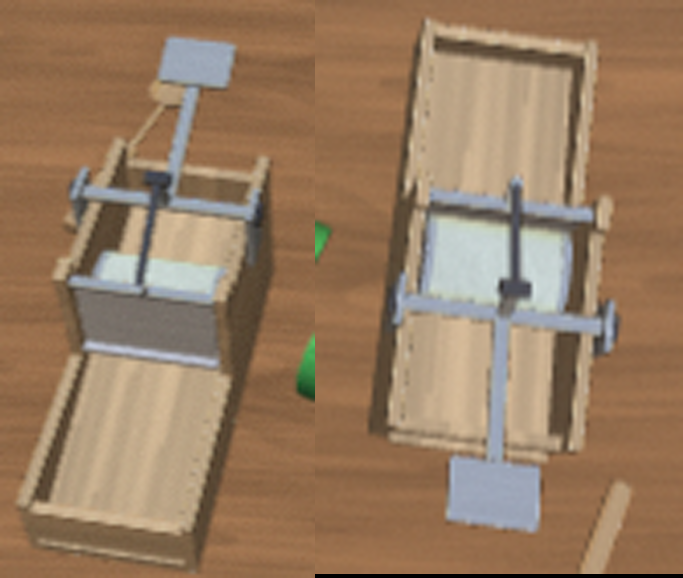

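The crop shows the wide box with a pale tin behind its grey lid. The pad corners in the crop are about (167,37)–(225,87) in the scene half and (450,457)–(538,530) in the top half. Next I'll triangulate the pad and get the axis.

Run:
```python
from h import *
S=np.array([(167,37),(235,45),(225,87),(159,80)])/3.5+[220,125]-.4
# same physical order: scene TL = far from cam(x small), y small
T=(np.array([(538,530),(446,522),(450,457),(540,466)])-[315,0])/4.1+[335,130]-.4
P=[]
for s,t in zip(S,T):
    x,e=tri(s,t);P.append(x);print(x.round(4),np.round(e,4))
P=np.array(P);print('c',P.mean(0));print(np.linalg.norm(np.roll(P,-1,0)-P,axis=1))
c,e=tri(S.mean(0),T.mean(0));print('c2',c,e)
u=(P[2]+P[3]-P[0]-P[1])/2;print('yaw from pad',np.arctan2(u[1],u[0]),'z tilt',u)
v=P[1]-P[0]+P[2]-P[3];print('yaw from pad y',np.arctan2(-v[0],v[1]))
# dispenser axis via shaft ends / tray in top. Tray outer stop corners top view
def tp(p):return (np.array(p)-[315,0])/4.1+[335,130]-.4
def sp(p):return np.array(p)/3.5+[220,125]-.4
# pivot ends: scene (78,190),(257,212); top right (605,326) left(400,302)
for s,t in(((78,188),(606,324)),((257,212),(400,300))):
    x,e=tri(sp(s),tp(t));print('shaft',x.round(4),np.round(e,4))
for s,t in(((25,510),(593,45)),((195,530),(428,25))):
    x,e=tri(sp(s),tp(t));print('stop corner',x.round(4),np.round(e,4))
```

```text
[ 0.4274 -0.188   0.2246] [0.0009 0.0009]
[ 0.4308 -0.1295  0.2222] [0.0008 0.0008]
[ 0.4724 -0.1336  0.2115] [0.0004 0.0004]
[ 0.4682 -0.1909  0.2121] [0.0017 0.0017]
c [ 0.44969679 -0.16047571  0.21760424]
[0.05863127 0.04322021 0.0574854  0.04277721]
c2 [ 0.44951498 -0.16053804  0.21724999] [np.float64(0.000955816260995569), np.float64(0.0009558162609955903)]
yaw from pad -0.0844192520837688 z tilt [ 0.04124537 -0.0034902  -0.01158839]
yaw from pad y -0.0658722117725075
shaft [ 0.5663 -0.2442  0.179 ] [0. 0.]
shaft [ 0.5791 -0.1005  0.1753] [0.0033 0.0033]
stop corner [ 0.7979 -0.2609  0.0634] [0.0026 0.0026]
stop corner [ 0.8089 -0.13    0.0669] [0.0041 0.0041]
```

Pad centre ≈ (0.450, -0.160, 0.218), against a nominal height of 0.220. The pad measures 43×58 mm, the yaw is about -0.08, and the pivot lies about 124 mm away, all consistent with the description. I'll close the fingers, lift, turn and start across.

Emit:
servo_tool:
  rows:
    - [[0,0,-0.25],0.05]
    - [[0,0,-0.5],0.1]
    - [[0.2,-0.15,-0.75],0.15]
    - [[0.4,-0.3,-0.8],0.19]
    - [[0.6,-0.45,-0.8],0.19]
    - [[0.8,-0.6,-0.8],0.19]
    - [[0.8,-0.6,-0.8],0.19]
  grip: 1

```text
time: 0.68
tool_pos: [0.1761, -0.473, 0.2699]
ee_rot: [-3.141, -0.001, -0.07]
wrist_force: [-0.1, 0.1, 0.4]
width: 0.0508
```

Emit:
servo_tool:
  rows:
    - [[0.15,-0.2,0],0]
    - [[0.3,-0.4,0],0]
    - [[0.45,-0.6,0],0]
    - [[0.6,-0.8,0],0]
    - [[0.75,-1,0],0]

```text
time: 1.1
tool_pos: [0.24, -0.3995, 0.2688]
ee_rot: [-3.141, 0.001, -0.074]
wrist_force: [0.2, 0.5, 0.4]
width: 0.0174
```

Emit:
servo_tool:
  rows:
    - [[0.15,-0.2,0],0]
    - [[0.3,-0.4,0],0]
    - [[0.45,-0.6,0],0]
    - [[0.6,-0.8,0],0]
    - [[0.75,-1,0],0]

```text
time: 1.52
tool_pos: [0.3059, -0.3241, 0.2689]
ee_rot: [-3.141, 0.001, -0.074]
wrist_force: [1.0, -0.3, -0.0]
width: 0.0005
```

Emit:
servo_tool:
  rows:
    - [[0.15,-0.2,0],0]
    - [[0.3,-0.4,0],0]
    - [[0.45,-0.6,0],0]
    - [[0.6,-0.8,0],0]
    - [[0.75,-1,0],0]
    - [[0.75,-1,0],0]
    - [[0.75,-1,0],0]

```text
time: 2.1
tool_pos: [0.3715, -0.2492, 0.269]
ee_rot: [3.141, 0.001, -0.072]
wrist_force: [-0.3, -0.3, 0.8]
width: 0.0005
```

Emit:
servo_tool:
  rows:
    - [[0.2,-0.2,0],0]
    - [[0.4,-0.4,0],0]
    - [[0.6,-0.6,0],0]
    - [[0.75,-0.8,0],0]
    - [[0.86,-1,0],0]

```text
time: 2.52
tool_pos: [0.4462, -0.1751, 0.2689]
ee_rot: [3.141, 0.001, -0.075]
wrist_force: [0.6, -0.2, 0.0]
width: 0.0004
```

Emit:
servo_tool:
  rows:
    - [[0,-0.18,0],0]
    - [[0,-0.18,0.1],0]
    - [[0,-0.18,0.2],0]
    - [[0,-0.18,0.3],0]
    - [[0,-0.18,0.35],0]
    - [[0,-0.18,0.35],0]

```text
time: 3.02
tool_pos: [0.4458, -0.1606, 0.2393]
ee_rot: [-3.141, 0.003, -0.075]
wrist_force: [0.6, 0.2, -0.4]
width: 0.0005
```

```bash
cat > look.py <<'E'
import sys,cv2,numpy as np
from bench import robot
k=sys.argv[1]
a=robot.snapshot('scene')['pixels'][110:300,200:330,::-1];b=robot.snapshot('top')['pixels'][110:300,320:450,::-1]
o=cv2.resize(np.hstack([a,b]),None,fx=3,fy=3,interpolation=cv2.INTER_CUBIC)
cv2.imwrite(f'pics/{k}.png',o)
s=robot.get_obs();print(s['time'],np.round(s['tool_pos'],4),np.round(s['wrist_force'],2))
E
python3 look.py above
```

```text
3.1167 [ 0.4466 -0.1606  0.241 ] [-0.28 -0.25 -0.  ]
```

View pics/above.png

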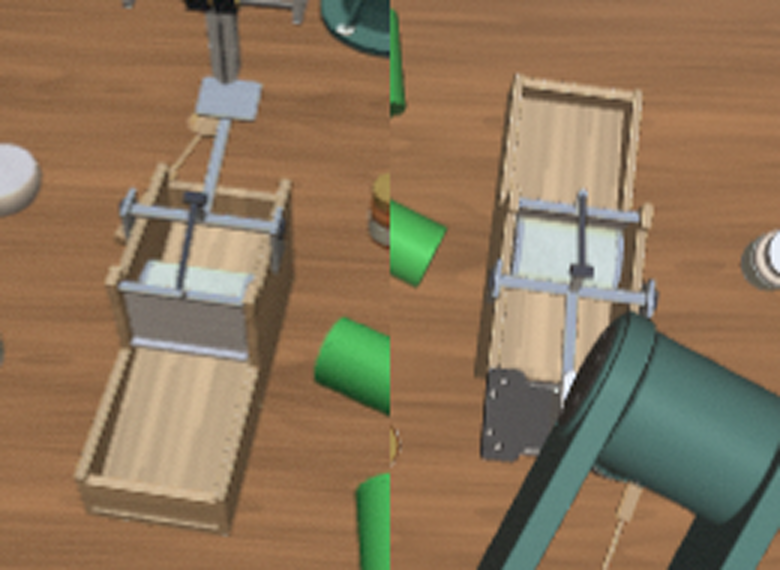

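The fingertips at crop (225,82) sit over the pad, pointing down at its middle. The arm is clear of everything else. I'll press smoothly.

Emit:
servo_tool:
  rows:
    - [[0,0,0.07],0]
    - [[0,0,0.14],0]
    - [[0,0,0.21],0]
    - [[0,0,0.27],0]
    - [[0,0,0.33],0]
    - [[0,0,0.39],0]
    - [[0,0,0.45],0]
    - [[0,0,0.5],0]
    - [[0,0,0.55],0]
    - [[0,0,0.6],0]

```text
time: 3.95
tool_pos: [0.4468, -0.1599, 0.1932]
ee_rot: [3.141, 0.0, -0.074]
wrist_force: [-2.5, -0.0, 4.3]
width: 0.0009
```

```bash
python3 look.py mid
```

```text
4.05 [ 0.4467 -0.1599  0.1925] [-1.04 -1.45  2.8 ]
```

View pics/mid.png

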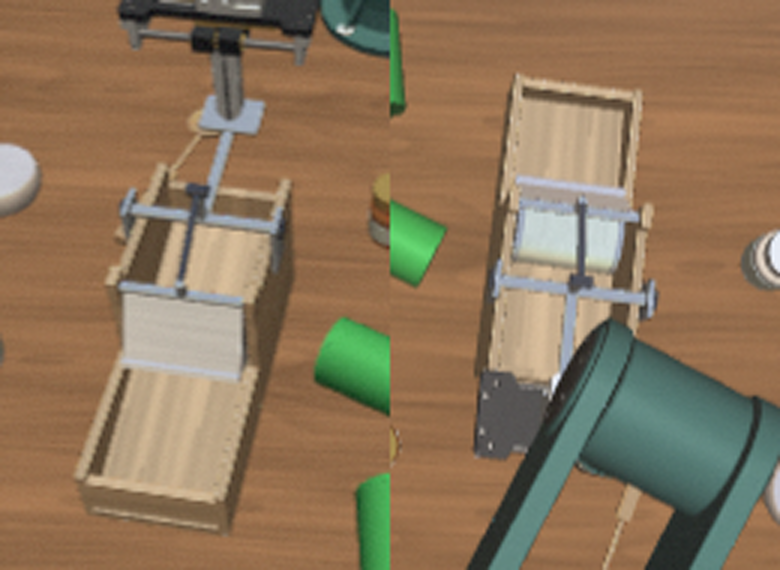

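The fingertips rest centrally on the pad at crop (232,115), and the lid is partly lifted with its edge at (182,370). I'll keep pressing.

Emit:
servo_tool:
  rows:
    - [[0,0,0.07],0]
    - [[0,0,0.14],0]
    - [[0,0,0.21],0]
    - [[0,0,0.28],0]
    - [[0,0,0.35],0]
    - [[0,0,0.41],0]
    - [[0,0,0.46],0]
    - [[0,0,0.5],0]
    - [[0,0,0.52],0]
    - [[0,0,0.52],0]

```text
time: 4.88
tool_pos: [0.4481, -0.1602, 0.1522]
ee_rot: [3.141, -0.003, -0.074]
wrist_force: [-2.0, -0.3, 6.8]
width: 0.0004
```

```bash
python3 look.py down1
```

```text
4.9833 [ 0.4481 -0.1602  0.1525] [-1.21  0.4   7.18]
```

View pics/down1.png

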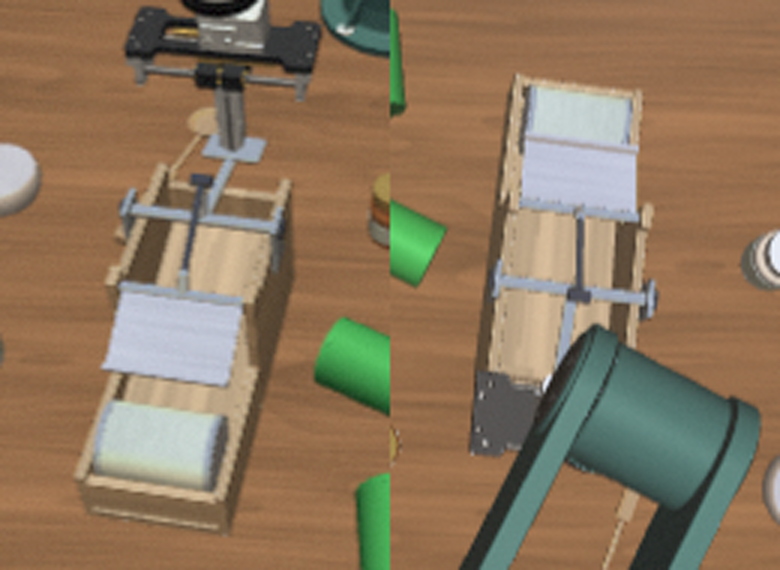

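The tin has rolled out to the stop, at crop (158,445), with the lid raised above it. I'll press a little further and hold while it settles.

Emit:
servo_tool:
  rows:
    - [[0,0,0.02],0]
    - [[0,0,0.04],0]
    - [[0,0,0.05],0]
    - [[0,0,0.05],0]
    - [[0,0,0.05],0]
    - [[0,0,0.05],0]
    - [[0,0,0.05],0]
    - [[0,0,0.05],0]
    - [[0,0,0.05],0]
    - [[0,0,0.05],0]
    - [[0,0,0.05],0]
    - [[0,0,0.05],0]

```text
time: 5.98
tool_pos: [0.4487, -0.1602, 0.149]
ee_rot: [3.141, -0.005, -0.073]
wrist_force: [-0.6, -0.4, 7.6]
width: 0.0008
```

```bash
python3 look.py down2
```

```text
6.0833 [ 0.4487 -0.1602  0.1489] [-0.22  0.49  7.62]
```

View pics/down2.png

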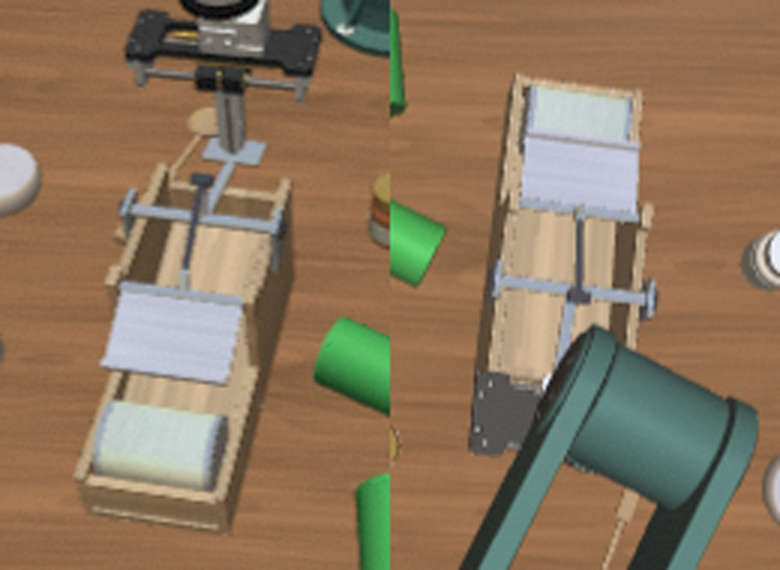

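The tin lies still against the stop. I'll ease up at about 29 mm/s.

Emit:
servo_tool:
  rows:
    - [[0,0,-0.02],0]
    - [[0,0,-0.05],0]
    - [[0,0,-0.08],0]
    - [[0,0,-0.11],0]
    - [[0,0,-0.14],0]
    - [[0,0,-0.17],0]
    - [[0,0,-0.2],0]
    - [[0,0,-0.23],0]
    - [[0,0,-0.26],0]
    - [[0,0,-0.29],0]
    - [[0,0,-0.32],0]
    - [[0,0,-0.35],0]

```text
time: 7.08
tool_pos: [0.4466, -0.16, 0.1757]
ee_rot: [3.141, 0.001, -0.074]
wrist_force: [-3.1, 0.5, 4.9]
width: 0.0006
```

Emit:
servo_tool:
  rows:
    - [[0,0,-0.03],0]
    - [[0,0,-0.06],0]
    - [[0,0,-0.09],0]
    - [[0,0,-0.12],0]
    - [[0,0,-0.15],0]
    - [[0,0,-0.18],0]
    - [[0,0,-0.21],0]
    - [[0,0,-0.24],0]
    - [[0,0,-0.27],0]
    - [[0,0,-0.3],0]
    - [[0,0,-0.33],0]
    - [[0,0,-0.36],0]

```text
time: 8.08
tool_pos: [0.4472, -0.1598, 0.2048]
ee_rot: [-3.141, -0.0, -0.073]
wrist_force: [2.6, -0.1, 2.2]
width: 0.0006
```

Emit:
servo_tool:
  rows:
    - [[0,0,-0.02],0]
    - [[0,0,-0.04],0]
    - [[0,0,-0.06],0]
    - [[0,0,-0.08],0]
    - [[0,0,-0.1],0]
    - [[0,0,-0.12],0]
    - [[0,0,-0.14],0]
    - [[0,0,-0.16],0]
    - [[0,0,-0.18],0]
    - [[0,0,-0.2],0]
    - [[0,0,-0.22],0]
    - [[0,0,-0.24],0]

```text
time: 9.08
tool_pos: [0.4469, -0.1599, 0.2239]
ee_rot: [3.142, 0.001, -0.074]
wrist_force: [-0.2, 0.4, 0.1]
width: 0.0001
```

```bash
python3 look.py up1
```

```text
9.1833 [ 0.4466 -0.1599  0.2238] [ 1.19 -0.38  1.36]
```

View pics/up1.png

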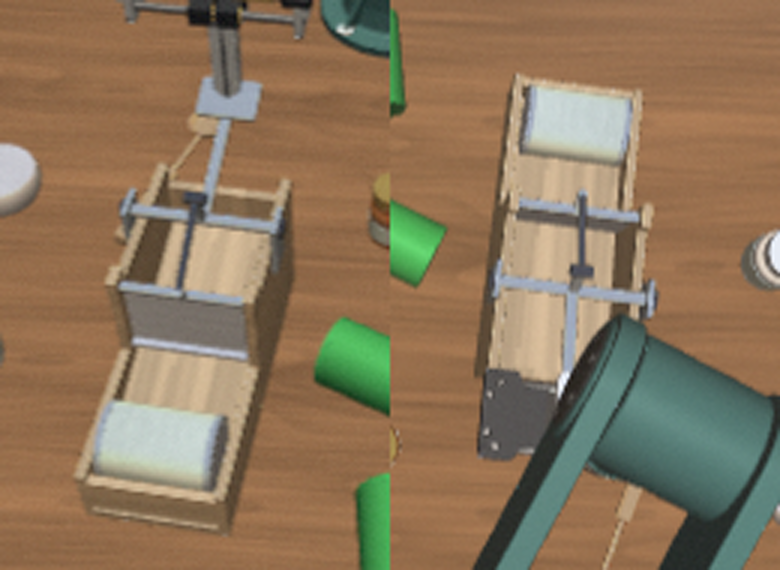

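The lid is shut, with its edge at crop (188,352) as before, and the tin is in the tray. I'll lift clear slowly and then hold.

Emit:
servo_tool:
  rows:
    - [[0,0,-0.03],0]
    - [[0,0,-0.06],0]
    - [[0,0,-0.1],0]
    - [[0,0,-0.16],0]
    - [[0,0,-0.24],0]
    - [[0,0,-0.34],0]
    - [[0,0,-0.46],0]
    - [[0,0,-0.6],0]
    - [[0,0,-0.7],0]
    - [[0,0,-0.7],0]
    - [[0,0,-0.7],0]
    - [[0,0,-0.7],0]

```text
time: 10.18
tool_pos: [0.4469, -0.1599, 0.2796]
ee_rot: [-3.141, 0.0, -0.074]
wrist_force: [-0.9, -0.4, 0.0]
width: 0.0005
```

```bash
python3 look.py end
python3 - <<'E'
from h import *
# tin: scene top-of-tin vs expected position from dispenser pose
yaw=-.08;c,s=np.cos(yaw),np.sin(yaw)
piv=np.array([.45,-.1605])+.121*np.array([c,s]); org=piv+.02*np.array([c,s])
t=org+.167*np.array([c,s]);print('expected tin',t)
for n,o in(('scene',(200,110)),('top',(320,110))):
    print(n,(proj(n,[t[0],t[1],.05])-o)*3+(0 if n=='scene' else np.array([390,0])))
E
```

```text
10.2833 [ 0.4468 -0.1598  0.2791] [-0.64  0.43 -0.6 ]
expected tin [ 0.75701493 -0.18511373]
scene [170.55145145 453.57789848]
top [561.37892194 130.39748213]
```

View pics/end.png

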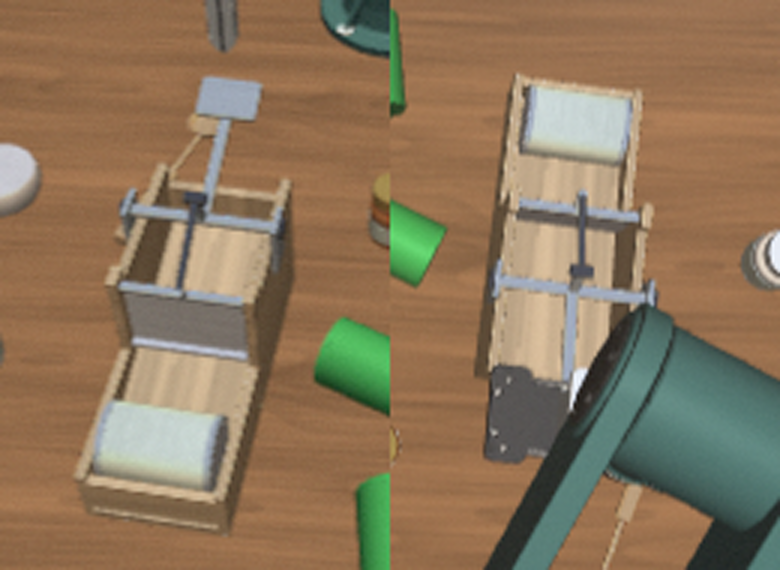

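The fingers are clear of the pad, the pad is back at rest at crop (229,98), the lid is shut and the tin is against the stop. I'm handing in the job.

```bash
python3 -c "
from bench import robot
print(robot.close_job())"
```

```text
the job is handed in; nothing more can be done
None
```

I worked the wider dispenser and handed the job in at about 10 s of the 40 s allowed. With the fingers shut, I pressed the pad until the lid had lifted and the tin had rolled out. I held it for about a second, then eased it up at 20–30 mm/s.

**Last checks:**
- **End state:** the final pictures show the pad back at its rest height, the lid shut and the tin lying against the stop board. Nothing else in the final close-up had moved. I did not take a full picture of the rest of the counter at the end.
- **Robot:** the fingertips ended about 60 mm above the pad with the wrist force at noise level. The highest reading during the press was about 7.6 N.
- **Lever travel:** I held the pad with the fingertips at 0.149 m, so the lever probably stopped just short of its lower stop. The lid was high enough there for the tin to pass.
- **Tin position:** it appears within about 4 pixels of where the dispenser's measured pose predicts.

No check failed. The measured pad height of 0.218 m against the stated 0.220 m is within the camera calibration.

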